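# Pack the caster kit into its caddy

### The arm

A 6-joint arm with a two-finger parallel gripper is mounted at the origin on the work surface. World frame = base frame: x ahead of the robot, y to its left, z up, the work surface at z = 0. Lengths are in mm, angles in rad, forces in N, time in s.
With the tool pointing down it reaches from about 300 to 775 mm from the base axis. Payload 14.6 kg.
Tool frame: the origin (TCP) lies at the very end of the fingers, on their centre line; the grasp point (between the pads) lies 19 mm behind it; z points along the fingers, y is the line along which they close (so a half turn about z gives the same grasp; the last joint's range is limited). The gripper opens to 94 mm and grips with 3 to 60 N. Pads are 16 mm wide; open, the fingers measure 119 mm over their backs; the gripper's body (75 mm by 177 mm) begins 78 mm behind the grasp point.
Start: joints at [1.168, 0.3, 1.521, -0, 1.321, -0.067], TCP at [181.236, 519.272, 205.446] pointing down, gripper open.
Joint ranges: [-3.03, 3.03], [-0.79, 2.21], [0.23, 2.52], [-1.04, 4.18], [0, 3.07], [-2.55, 2.55]. Speed limits (rad/s): [2.22, 2.22, 2.57, 3.14, 3.14, 3.14].

### API

Orientations are given as [roll, pitch, yaw] about the fixed x, y, z axes, in that order (R = Rz(yaw) Ry(pitch) Rx(roll)).
In Python, from workcell import ctrl gives the robot as it stands.
- The arm moves only by the shell command python3 -m pendant 'ROWS' [FORCE]. ROWS is JSON, a list of rows, each a list of 3 entries, a list of its own where there are three numbers: the closure in counts, from 0 (fully open) to 255 (shut), then the shift along the world's x, y, z in cm, then the turn about the world's z in rad. A call has exactly 5 rows; each row shifts and turns the commanded pose from where the row before left it; what a row does not reach is not made up. A row lasts 1/10 s, in which the tool goes at most 50 mm and 8.59 degrees, less where a joint would pass 70% of its speed; a pose out of reach is approached as far as the arm can. A call is refused whole if a number of a shift passes 5 or a number of a turn 0.15, either way. A call with a gripper value outside its range is refused whole. The fingers move at their own pace and stop on an object; FORCE is the grip in N (left out, the last holds). Time passes only in rows, so rows that do not move let the fingers close, or fill a call up. It gives the time, the measured TCP pose, the force, the opening and the grip force at its end, in the units of the state.
- ctrl.read_state(): the state, without advancing time (a new reading comes with each control period).
- ctrl.camera(name): name is "scene" or "side" or "wrist"; returns the picture (400x640x3 uint8, red, green, blue); there is no depth.
- ctrl.camera_params(name): a dict with "K" (3x3 intrinsics, pixels), "distortion" ([k1, k2, p1, p2, k3] as OpenCV has them; the pictures are not rectified), "rvec" (rotation vector, rad) and "tvec" (3), from world to camera coordinates, as OpenCV has them. Camera axes: x right, y down, z forward; pixel columns grow to the right and rows downward; lengths in mm; the calibration is good to about 2 mm. A picture is of the moment at which its call begins: read the wrist's pose just before it. camera_params takes no time and is no camera call; for the wrist camera it gives the pose at the moment of the call.
- ctrl.finish_job(): hands the job in; it is judged then, once.
The state is a dict: "clock": time; "q": joint angles; "joint_vel": joint speeds; "joint_torque": joint torques, N m; "ee_pos": TCP position; "orientation": TCP orientation; "contact_force": force on the tool from outside, world axes, zero at the start; "torque": the same for the moment, N m; "opening": finger opening in mm; "grip_force": force on a finger pad.
Only numpy, scipy, OpenCV 4.12 (cv2) and the standard library are available. Lean on these libraries where they do the work, as an engineer would, in place of code of your own. Each camera call takes 0.05 s, during which the arm holds its last target. There are 200 camera calls.

### The job

Pack the kit for one cart caster into the wooden caddy: lay the whole wheel flat in the round pocket, the whole mounting plate flat in the square pocket with its boss up, the brake lever flat in the long slot with its lug up, and stand the bush on its block with the dowel up its bore. The wheel with a piece out of its tyre and the plate with a missing corner do not belong to the kit: leave them lying where they are on the bench.

Things in the scene. Friction and masses are not known exactly. Their poses are not given: they have to be found in the camera images.
- wheel: The whole caster wheel: a black rubber disc with a grey core and steel hub, diameter 50 mm, 28 mm high, lying flat on the bench. Fully round. Origin: centre of its underside; z up along its axis. 60 to 130 g. Grip it round the upper part of the tyre, at least 12 mm above its underside, clear of the pocket's rim.
- broken_wheel: The broken caster wheel: the same black wheel, 50 mm by 28 mm, but with more than a third of its rubber tyre missing (a 140 degree gap reaching in to the grey core). Loose. Origin: centre of the underside of its hub.
- plate: The whole mounting plate: a flat square steel plate 60 x 60 x 5 mm with a hole in each of its four corners and a round steel boss (diameter 28 mm) standing on its middle up to 28 mm above the underside. Lies flat, boss up. Origin: centre of the underside; x and y along its sides. 140 to 280 g. Grip it by the boss, above the plate.
- broken_plate: The broken mounting plate: the same steel plate and boss, but one corner (24 x 24 mm, with its hole) is missing. Loose. Origin: centre of the underside, under the boss.
- lever: The brake lever: a steel bar 76 (x) x 20 (y) x 8 mm, with an upright lug on its middle, 28 mm long (x), 12 mm thick (y), reaching 30 mm above the underside, and a small black pad at the +x end. Lies flat, lug up. Origin: centre of the underside, under the lug. 90 to 180 g. Grip it across the 12 mm of the lug. It may lie either way round in the slot.
- bush: The steel bush: a plain tube standing on end, outside diameter 40 mm, bore 28 mm right through, 36 mm high. Origin: centre of its underside; z up along its axis. 80 to 170 g.
- round_block: Round-pocket block: fixed dark wooden block, 106 x 106 mm, in one quarter of the square caddy. Origin: centre of its underside, 8 mm above the bench; x, y along its sides. It has one round pocket, diameter 71 mm, in the middle. Block 18 mm high, pale-floored pocket 10 mm deep: floor at z = 8 mm in the block's frame. Caddy rim round the blocks: 30 mm above the bench.
- square_block: Square-pocket block: fixed dark wooden block, 106 x 106 mm, in one quarter of the square caddy. Origin: centre of its underside, 8 mm above the bench; x, y along its sides. It has one square pocket, 81 x 81 mm, in the middle, parallel to the block's sides. Block 18 mm high, pale-floored pocket 10 mm deep: floor at z = 8 mm in the block's frame. Caddy rim round the blocks: 30 mm above the bench.
- slot_block: Slot block: fixed dark wooden block, 106 x 106 mm, in one quarter of the square caddy. Origin: centre of its underside, 8 mm above the bench; x, y along its sides. It has one long pocket in the middle, 95 mm along the block's x and 39 mm along its y. Block 18 mm high, pale-floored pocket 10 mm deep: floor at z = 8 mm in the block's frame. Caddy rim round the blocks: 30 mm above the bench.
- dowel_block: Dowel block: fixed dark wooden block, 106 x 106 mm, in one quarter of the square caddy. Origin: centre of its underside, 8 mm above the bench; x, y along its sides. Only 8 mm high, no pocket; an upright dowel, diameter 12 mm, stands on its middle up to z = 38 mm in the block's frame. Caddy rim: 30 mm above the bench.
Not all that is in view belongs to the job. Leave any blue or orange look-alike of the plate alone.

How it is judged:
By the outcome, as a careful person would: the job done as asked, in the order asked, and still so for the second after the job is handed in, with the robot touching nothing.
It also fails if it takes over 102 s, if anything falls off the work surface, if the arm or the gripper's body presses on something with over 40 N, if the wrist force passes 120 N, or if a joint passes its speed limit or range.

## Working session

There is one attempt and no reset: what is moved stays moved. The work goes in short steps, Python scripts to look and compute and a shell command to move; the robot and the scene stay as the last step left them, time stands still between calls to the robot, and variables do not carry over. Pictures are saved under pics/ and viewed, at most 14 in all, crops included, and the job is handed in when it is done.

```bash
mkdir -p pics; cat > h.py <<'E'
import numpy as np, cv2
from workcell import ctrl
def par(n):
    p=ctrl.camera_params(n); return {k:np.array(p[k],float) for k in ("K","distortion","rvec","tvec")}
def ray(p,uv):
    u=cv2.undistortPoints(np.array(uv,float).reshape(-1,1,2),p["K"],p["distortion"]).reshape(-1,2)
    R=cv2.Rodrigues(p["rvec"])[0]; d=np.c_[u,np.ones(len(u))]@R; c=-R.T@p["tvec"].ravel(); return c,d
def onz(p,uv,z):
    c,d=ray(p,uv); return c+d*((z-c[2])/d[:,2])[:,None]
def tri(p1,a,p2,b):
    c1,d1=ray(p1,[a]);c2,d2=ray(p2,[b]);A=np.c_[d1[0],-d2[0]];t=np.linalg.lstsq(A,c2-c1,rcond=None)[0]
    x1=c1+t[0]*d1[0];x2=c2+t[1]*d2[0];return (x1+x2)/2,np.linalg.norm(x1-x2)
def proj(p,X): return cv2.projectPoints(np.array(X,float).reshape(-1,3),p["rvec"],p["tvec"],p["K"],p["distortion"])[0].reshape(-1,2)
def snap(n,f):
    p=par(n); im=ctrl.camera(n); cv2.imwrite("pics/"+f,im[:,:,::-1]); return p,im
E
python3 - <<'E'
from h import *
import pickle
d={}
for n in("scene","side","wrist"):
    p,im=snap(n,n+"0.png"); d[n]=(p,im); R=cv2.Rodrigues(p["rvec"])[0]; print(n,(-R.T@p["tvec"].ravel()).round(),R[2].round(2),p["K"][0,0])
pickle.dump(d,open("d0.pkl","wb"))
s=ctrl.read_state(); print(s["ee_pos"],s["orientation"],s["opening"])
E
```

```text
scene [ 854. -446.  841.] [-0.41  0.41 -0.81] 380.6694471174959
side [ 211. -623.  722.] [ 0.24  0.64 -0.73] 411.42333068851116
wrist [111. 544. 384.] [ 0.24 -0.09 -0.97] 299.8084291467541
[181.15516085 519.11552792 205.03468666] [-3.14077773e+00 -9.96541399e-05  2.80579291e+00] 93.92491909659064
```

View pics/scene0.png

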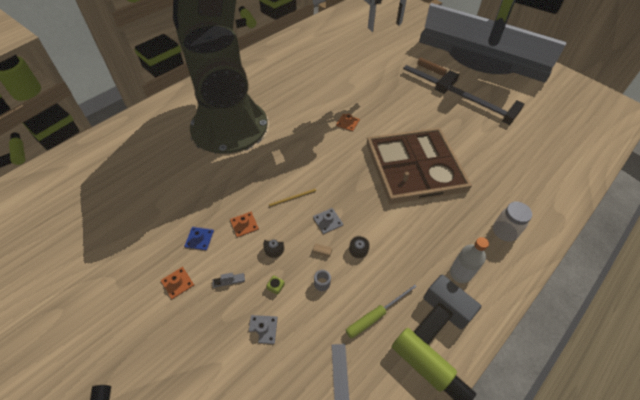

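View pics/side0.png

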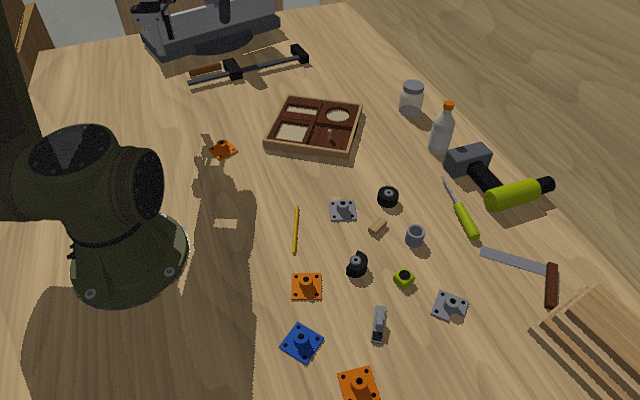

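The scene view shows the whole wheel at about (359,246), the broken wheel at (273,247), grey plates at (328,220) and (263,328), the lever at (229,280), the bush at (322,280) and the caddy at (416,165). In the side view they are at (388,196), (357,264), (343,210), (451,305), (379,323), (415,236) and (315,128). I'll enlarge both plates to tell them apart, and triangulate the tops.

```bash
python3 - <<'E'
from h import *
import pickle
d=pickle.load(open("d0.pkl","rb"))
a=d["scene"][1];b=d["side"][1]
def cr(im,u,v,r=32): return cv2.resize(im[v-r:v+r,u-r:u+r],(260,260),interpolation=cv2.INTER_CUBIC)
rows=[np.hstack([cr(a,328,220),cr(a,263,328),cr(a,229,280)]),np.hstack([cr(b,343,210),cr(b,451,305),cr(b,379,323)])]
cv2.imwrite("pics/crop1.png",np.vstack(rows)[:,:,::-1])
P={"wheel":((359,242),(388,191)),"plateA":((328,214),(344,203)),"plateB":((262,322),(453,299)),"lever":((229,276),(380,317)),"bush":((322,275),(415,230)),
"round":((441,174),(338,115)),"square":((394,152),(291,132)),"slot":((428,147),(303,109)),"dowel":((405,174),(331,131))}
for k,(u,v) in P.items():
    X,e=tri(d["scene"][0],u,d["side"][0],v); print(k,X.round(0),round(e,1))
E
```

```text
wheel [594. -38.  31.] 1.8
plateA [483. -34.  29.] 5.4
plateB [ 582. -338.   31.] 5.6
lever [ 439. -320.   20.] 1.9
bush [ 595. -167.   35.] 2.5
round [605. 305.  17.] 0.7
square [453. 281.  11.] 0.4
slot [517. 364.  21.] 0.2
dowel [544. 207.  46.] 1.7
```

View pics/crop1.png

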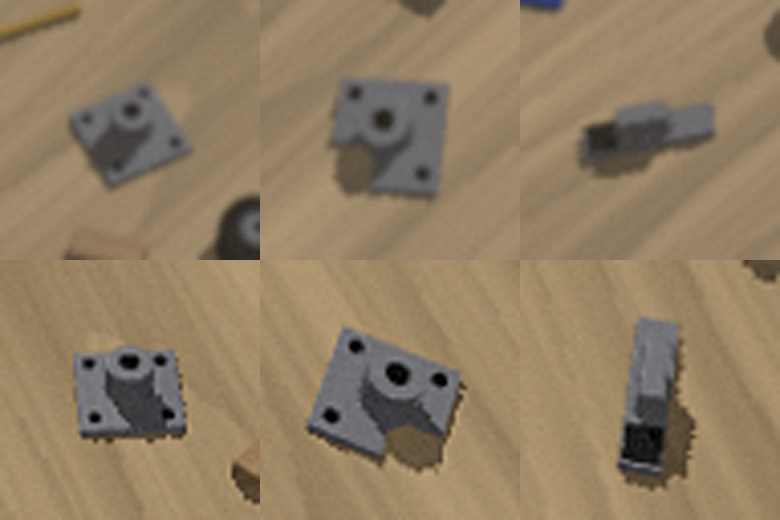

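Plate A, at scene (328,220), has four holes and is whole. Plate B has lost a corner. The lever's black pad is at its left end in the scene view. I'm moving over the caddy for a close look.

```bash
python3 -m pendant '[[60,[3.5,-2.3,0],0],[60,[3.5,-2.3,0],0],[60,[3.5,-2.3,0],0],[60,[3.5,-2.3,0],0],[60,[3.5,-2.3,0],0]]' 30
python3 -m pendant '[[60,[3.5,-2.3,0],0],[60,[3.5,-2.3,0],0],[60,[3.5,-2.3,0],0],[60,[3.5,-2.3,0],0],[60,[3.5,-2.3,0],0]]'
python3 - <<'E'
from h import *
import pickle
p,im=snap("wrist","w1.png"); pickle.dump((p,im),open("w1.pkl","wb"))
print(ctrl.read_state()["ee_pos"])
E
```

```text
clock: 0.65
ee_pos: [357.4, 403.1, 205.4]
orientation: [-3.141, -0.0, 2.806]
contact_force: [0.1, 0.4, 0.1]
opening: 71.8
grip_force: 0.0
clock: 1.15
ee_pos: [532.5, 288.0, 205.2]
orientation: [-3.141, -0.0, 2.806]
contact_force: [0.2, 1.2, 0.4]
opening: 71.9
grip_force: 0.0
[536.36578595 284.5330163  204.76642662]
```

View pics/w1.png

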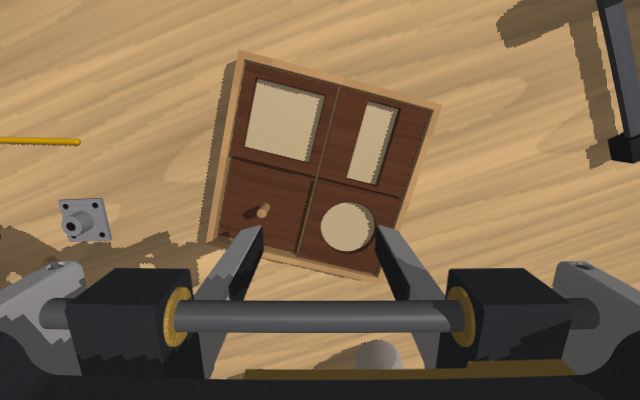

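The caddy lies under the tool. The square pocket is at (284,120), the slot at (372,143), the round pocket at (347,227) and the dowel block with its dowel tip at (263,210). The whole plate shows at (83,220). Next I measure the pockets and check heights against the scene and side views.

```bash
python3 - <<'E'
from h import *
import pickle
d=pickle.load(open("d0.pkl","rb")); d["w"]=pickle.load(open("w1.pkl","rb"))
B={"w":{"square":(284,120),"slot":(372,143),"round":(347,227)},"scene":{"square":(394,152),"slot":(428,147),"round":(441,174)},"side":{"square":(291,132),"slot":(303,109),"round":(338,115)}}
C={}
for n,(p,im) in d.items():
    if n not in B: continue
    h=cv2.cvtColor(im,cv2.COLOR_RGB2HSV)
    m=((h[...,2]>120)).astype(np.uint8)
    k,l=cv2.connectedComponents(m,connectivity=4)
    for nm,(u,v) in B[n].items():
        mm=(l==l[v,u]).astype(np.uint8); c=max(cv2.findContours(mm,0,2)[0],key=cv2.contourArea)
        M=cv2.moments(c); uv=(M["m10"]/M["m00"],M["m01"]/M["m00"]); C[n,nm]=uv
        X=onz(p,c.reshape(-1,2),16)[:,:2].astype(np.float32); (cx,cy),(w,hh),a=cv2.minAreaRect(X)
        print(n,nm,np.round(uv),cv2.contourArea(c),"ctr",round(cx,1),round(cy,1),"size",round(w,1),round(hh,1),"ang",round(a,1))
for nm in B["w"]:
    print(nm,*[x.round(1) if hasattr(x,'round') else x for x in tri(d["w"][0],C["w",nm],d["scene"][0],C["scene",nm])],tri(d["w"][0],C["w",nm],d["side"][0],C["side",nm])[0].round(1))
print("dowel top",tri(d["w"][0],(264,208),d["side"][0],(331,130)),tri(d["w"][0],(264,208),d["scene"][0],(406,173)))
E
```

```text
scene square [392. 152.] 367.0 ctr 451.3 274.5 size 73.4 69.8 ang 56.5
scene slot [427. 147.] 160.5 ctr 511.5 366.4 size 29.2 83.2 ang 56.7
scene round [440. 174.] 242.5 ctr 602.7 305.0 size 55.9 61.8 ang 75.2
side square [292. 132.] 352.0 ctr 453.0 274.2 size 67.9 74.6 ang 57.2
side slot [302. 110.] 106.5 ctr 512.6 366.3 size 25.4 88.1 ang 56.6
side round [338. 115.] 159.0 ctr 604.4 307.4 size 50.5 62.1 ang 70.2
w square [281. 121.] 4014.0 ctr 450.4 269.2 size 76.4 76.9 ang 56.6
w slot [369. 143.] 1925.0 ctr 510.6 360.6 size 34.0 90.7 ang 56.7
w round [345. 227.] 1756.0 ctr 601.6 299.4 size 64.1 65.1 ang 70.8
square [451.5 270.3  18.7] 4.1 [450.5 269.3  19.2]
slot [510.7 361.9  17.8] 4.6 [509.8 360.   20.1]
round [602.2 300.8  18.8] 4.0 [601.1 299.6  19.7]
dowel top (array([542.7200359 , 215.28777611,  40.31078249]), np.float64(10.135127961437052)) (array([539.28977175, 216.97524361,  39.21289824]), np.float64(3.2304112229941486))
```

The heights agree with the text (floors about 16–19 mm). The arm was still settling during that shot, so I'll recheck on return. Now to the wheel.

```bash
python3 -m pendant '[[60,[0.9,-4.7,0],0],[60,[0.9,-4.7,0],0],[60,[0.9,-4.7,0],0],[60,[0.9,-4.7,0],0],[60,[0.9,-4.7,0],0]]'
python3 -m pendant '[[60,[0.9,-4.7,0],0],[60,[0.9,-4.5,0],0],[60,[0,0,0],0],[60,[0,0,0],0],[60,[0,0,0],0]]'
python3 - <<'E'
from h import *
import pickle
p,im=snap("wrist","w2.png"); pickle.dump((p,im),open("w2.pkl","wb"))
print(ctrl.read_state()["ee_pos"])
E
```

```text
clock: 1.7
ee_pos: [576.2, 52.4, 205.3]
orientation: [-3.142, -0.0, 2.806]
contact_force: [0.7, 0.5, -0.4]
opening: 71.6
grip_force: 0.0
clock: 2.2
ee_pos: [594.1, -36.8, 205.3]
orientation: [3.142, -0.0, 2.807]
contact_force: [-0.2, 0.5, 0.4]
opening: 71.9
grip_force: 0.0
[594.1007105  -36.52244337 205.42154859]
```

View pics/w2.png

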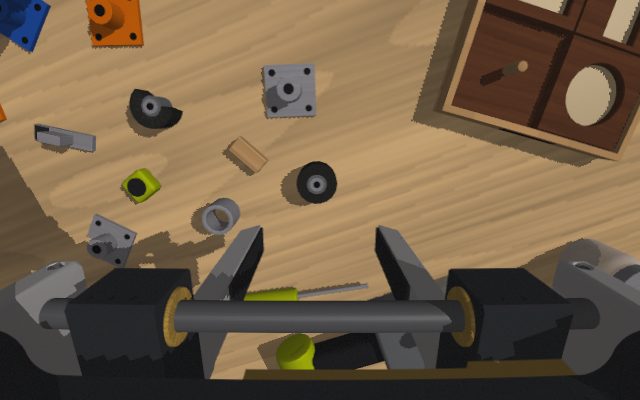

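The wheel hub is at (317,184), the plate at (289,90), the bush top at about (221,214), the lever at (65,138), the broken plate at (110,240) and the wood block at (246,154). I'll measure them all here with masks.

```bash
cat > meas.py <<'E'
from h import *
def grey(im,s=60,v=60):
    h=cv2.cvtColor(im,cv2.COLOR_RGB2HSV); return ((h[...,1]<s)&(h[...,2]>v)).astype(np.uint8)
def comp(m,u,v):
    k,l=cv2.connectedComponents(m,connectivity=4); w=l[v-4:v+5,u-4:u+5]; w=w[w>0]; i=np.bincount(w).argmax()
    return max(cv2.findContours((l==i).astype(np.uint8),0,1)[0],key=cv2.contourArea)
def rect(p,c,z):
    (cx,cy),s,a=cv2.minAreaRect(onz(p,c.reshape(-1,2),z)[:,:2].astype(np.float32)); return np.round([cx,cy,*s,a],1)
E
python3 - <<'E'
from meas import *
import pickle
p,im=pickle.load(open("w2.pkl","rb")); d=pickle.load(open("d0.pkl","rb"))
g=grey(im)
print("plate",rect(p,comp(g,275,105),5)); print("lever z8",rect(p,comp(grey(im,70,40),80,145),8))
h=cv2.cvtColor(im,cv2.COLOR_RGB2HSV)
dk=cv2.morphologyEx((h[...,2]<75).astype(np.uint8),3,np.ones((3,3)))
c=comp(dk,305,175); print("wheel tyre z14",rect(p,c,14), cv2.minEnclosingCircle(c))
c=comp(g,317,184); M=cv2.moments(c); print("hub",M["m10"]/M["m00"],M["m01"]/M["m00"],cv2.contourArea(c))
for n,w,s,t in [("wheelhub",(317,184),(359,242),(388,191)),("boss",(288.5,89),(328,214),(344,203)),("bush",(222,213),(322,275),(415,230)),("lug",(67,131),(229,276),(380,317)),("dowel",(522,66),(406,173),(331,130))]:
    for q,x in(("scene",s),("side",t)):
        X,e=tri(p,w,d[q][0],x); print(n,q,X.round(1),round(e,1))
for n,uv,z in [("hub",(317,184),28),("boss",(288.5,89),28),("bush",(221,214),36),("lug",(67,131),30),("wood",(246,150),15),("dowel",(522,66),46)]: print(n,onz(p,[uv],z).round(1))
pl=(h[...,2]>120).astype(np.uint8); print("round",rect(p,comp(pl,590,95),16))
E
python3 -c "
import cv2;im=cv2.imread('pics/w2.png')
import numpy as np
f=lambda u,v:cv2.resize(im[v-32:v+32,u-40:u+40],(400,300),interpolation=2)
cv2.imwrite('pics/c2.png',np.vstack([np.hstack([f(70,135),f(222,213)]),np.hstack([f(290,90),f(318,184)])]))"
```

```text
plate [480.3 -34.1  60.3  60.4  73.1]
lever z8 [ 437.6 -323.3   80.1   23.6   58.1]
wheel tyre z14 [595.2 -41.3  50.1  52.9  82.6] ((316.22369384765625, 181.96710205078125), 21.150211334228516)
hub 316.3731884057971 183.9927536231884 276.0
wheelhub scene [594.3 -38.6  33.6] 1.3
wheelhub side [594.2 -39.2  31.5] 0.1
boss scene [482.3 -33.1  32.5] 1.5
boss side [482.4 -34.6  26.9] 3.2
bush scene [ 591.3 -163.6   27.8] 1.2
bush side [ 593.8 -164.6   29.7] 6.9
lug scene [ 430.9 -317.1    5.4] 1.1
lug side [ 436.9 -315.3   11.7] 11.6
dowel scene [541.7 214.5  42.1] 1.5
dowel side [542.7 207.5  49. ] 4.2
hub [[594.9 -39.4  28. ]]
boss [[481.1 -33.7  28. ]]
bush [[ 590.1 -162.1   36. ]]
lug [[ 436.4 -297.7   30. ]]
wood [[ 528.7 -108.6   15. ]]
dowel [[541.3 211.1  46. ]]
round [602.1 302.7  60.4  61.1  42. ]
```

View pics/c2.png

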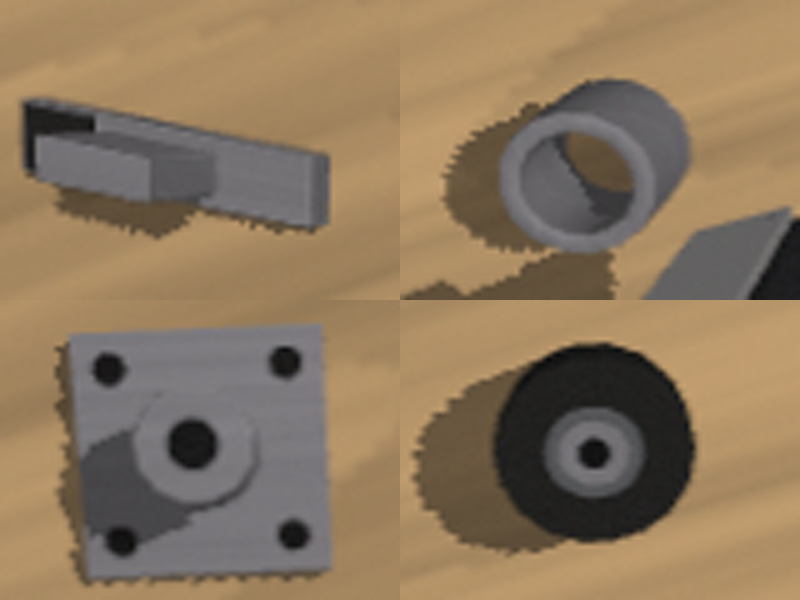

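The wheel is at (595, −39.5), 28–32 mm high by triangulation. I'll go down to TCP z = 14.5 mm and grip.

```bash
python3 -m pendant '[[60,[0.1,-0.2,-4.5],0],[60,[0,0,-4.8],0],[60,[0,0,-4.8],0],[60,[0,0,-3.5],0],[60,[0,0,-1.5],0]]' 30
python3 -m pendant '[[60,[0,0,0],0],[140,[0,0,0],0],[200,[0,0,0],0],[200,[0,0,0],0],[200,[0,0,0],0]]'
python3 -m pendant '[[200,[0,0,0],0],[200,[0,0,2],0],[200,[0,0,4],0],[200,[0,0,4],0],[200,[0,0,2],0]]'
```

```text
clock: 2.75
ee_pos: [593.6, -38.3, 11.3]
orientation: [-3.141, -0.004, 2.807]
contact_force: [-0.2, 0.3, 0.1]
opening: 71.4
grip_force: 0.0
clock: 3.25
ee_pos: [596.0, -39.8, 16.0]
orientation: [3.141, 0.002, 2.806]
contact_force: [-2.0, 0.8, 7.2]
opening: 49.6
grip_force: 30.0
clock: 3.75
ee_pos: [596.2, -39.9, 138.7]
orientation: [3.141, 0.005, 2.806]
contact_force: [-0.7, 0.3, -1.6]
opening: 49.3
grip_force: 30.0
```

Gripped at 49.6 mm. Carrying it to the round pocket and taking a still look there.

```bash
python3 -m pendant '[[200,[0.1,3,0],0],[200,[0.1,4.7,0],0],[200,[0.1,4.7,0],0],[200,[0.1,4.7,0],0],[200,[0.1,4.7,0],0]]'
python3 -m pendant '[[200,[0.1,4.7,0],0],[200,[0,4.5,0],0],[200,[0,3,0],0],[200,[0,0,0],0],[200,[0,0,0],0]]'
python3 - <<'E'
from meas import *
import pickle
p,im=snap("wrist","w3.png"); pickle.dump((p,im),open("w3.pkl","wb"))
print(ctrl.read_state()["ee_pos"], proj(p,[[602,302,16],[451,272,16],[511,363,16],[542,211,46]]).round())
pl=(cv2.cvtColor(im,cv2.COLOR_RGB2HSV)[...,2]>120).astype(np.uint8)
for n,X in(("square",(451,272,16)),("slot",(511,363,16)),("round",(602,302,16))):
    u,v=proj(p,[X])[0].astype(int); 
    try:print(n,rect(p,comp(pl,u,v),16))
    except Exception as e: print(n,e)
E
```

```text
clock: 4.25
ee_pos: [600.1, 180.1, 135.1]
orientation: [3.141, 0.001, 2.806]
contact_force: [0.3, 0.2, -1.5]
opening: 49.4
grip_force: 30.0
clock: 4.75
ee_pos: [601.0, 300.5, 134.5]
orientation: [-3.141, 0.0, 2.807]
contact_force: [1.0, -0.2, -1.0]
opening: 49.2
grip_force: 30.0
[601.26003032 299.73287776 134.60347111] [[321. 195.]
 [236.  55.]
 [350.  85.]
 [205. 174.]]
square [450.1 270.8  79.3  80.   56.5]
slot [510.1 362.3  38.2  94.   56.5]
round [590.1 303.1  63.8  46.   72. ]
```

View pics/w3.png

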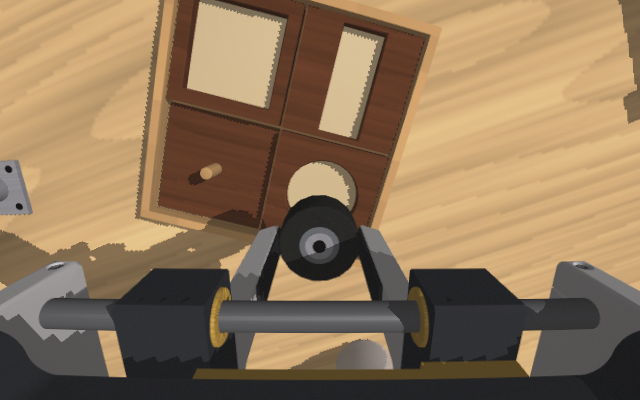

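The wheel is held at (319,246), with the round pocket just beyond at (321,190). The block grid then gives round (601.6, 302.3), square (450, 271), slot (510, 362) and dowel (541.6, 211), with a block yaw of −33.5°. Lowering the wheel.

```bash
python3 -m pendant '[[200,[0,0.2,-3],0],[200,[0,0,-3.5],0],[200,[0,0,-2.5],0],[200,[0,0,-0.8],0],[200,[0,0,-0.5],0]]'
python3 -m pendant '[[200,[0,0,0],0],[200,[0,0,0],0],[80,[0,0,0],0],[80,[0,0,0],0],[80,[0,0,0],0]]'
python3 -m pendant '[[80,[0,0,2],0],[80,[0,0,4],0],[80,[0,0,4.5],0],[80,[-1.6,-3.4,0],0],[80,[-1.9,-4.3,0],0]]'
python3 -c "
from h import *
snap('wrist','w4.png');im=cv2.imread('pics/w4.png');print(ctrl.read_state()['ee_pos'])"
```

```text
clock: 5.3
ee_pos: [601.5, 301.3, 31.9]
orientation: [-3.141, -0.0, 2.805]
contact_force: [-13.2, -10.7, 29.8]
opening: 49.3
grip_force: 30.0
clock: 5.8
ee_pos: [601.4, 302.3, 31.8]
orientation: [3.141, 0.0, 2.806]
contact_force: [0.2, -0.4, 0.9]
opening: 64.3
grip_force: 0.0
clock: 6.3
ee_pos: [566.2, 225.5, 137.7]
orientation: [3.14, 0.002, 2.808]
contact_force: [0.4, 0.4, -0.5]
opening: 64.5
grip_force: 0.0
[562.85415074 219.35087118 135.89275576]
```

View pics/w4.png

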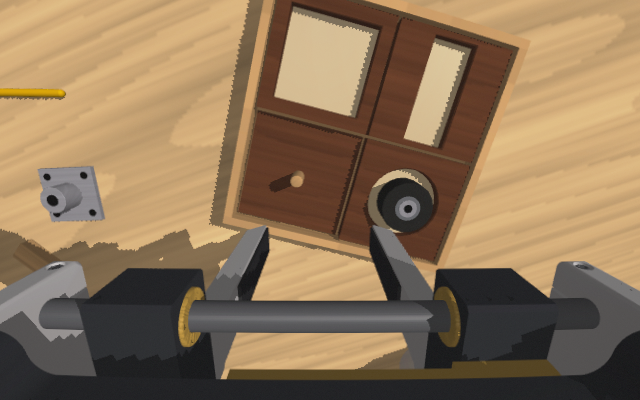

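The wheel sits in the round pocket, hub at (407,207). Now the whole plate at (481.3, −34).

```bash
python3 -c "
from h import *
" ; python3 -m pendant '[[92,[-0.8,-2.5,0],0],[92,[-1.5,-4.5,0],0],[92,[-1.5,-4.6,0],0],[92,[-1.5,-4.6,0],0],[92,[-1.5,-4.6,0],0]]'
python3 -m pendant '[[92,[-1.2,-3.6,0],0],[92,[-0.5,-1.5,0],0],[92,[0,0,0],0],[92,[0,0,-3],0],[92,[0,0,-3.5],0]]'
python3 -m pendant '[[92,[0,0,-3],0],[92,[0,0,-2],0],[92,[0,0,-0.8],0],[92,[0,0,0],0],[92,[0,0,0],0]]'
python3 - <<'E'
from h import *
p,im=snap("scene","s4.png");_,im2=snap("side","s5.png")
f=lambda im,u,v,r:cv2.resize(im[v-r:v+r,u-r:u+r],(400,400),interpolation=2)
cv2.imwrite("pics/c4.png",np.hstack([f(im2,343,203,50),f(im,441,174,30)])[:,:,::-1])
E
```

```text
clock: 6.85
ee_pos: [497.4, 15.7, 136.7]
orientation: [3.141, 0.001, 2.806]
contact_force: [1.3, -0.4, -0.9]
opening: 60.1
grip_force: 0.0
clock: 7.35
ee_pos: [482.4, -33.1, 71.7]
orientation: [3.141, 0.003, 2.806]
contact_force: [-0.4, -0.2, -0.3]
opening: 60.3
grip_force: 0.0
clock: 7.85
ee_pos: [481.9, -33.4, 14.3]
orientation: [3.141, 0.001, 2.806]
contact_force: [-0.1, -0.2, 0.4]
opening: 60.0
grip_force: 0.0
```

View pics/c4.png

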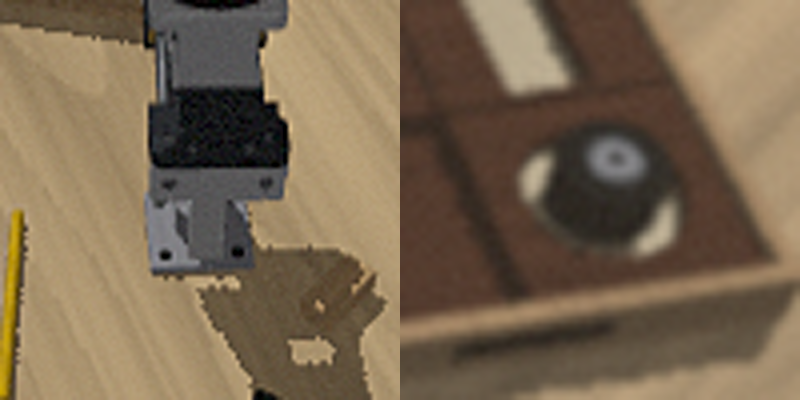

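The wheel lies flat in its pocket, and the fingers straddle the boss. I'll grip, lift, carry and turn by −0.29 rad.

```bash
python3 -m pendant '[[160,[0,0,0],0],[220,[0,0,0],0],[220,[0,0,0],0],[220,[0,0,0],0],[220,[0,0,0],0]]' 45
python3 -m pendant '[[220,[0,0,2],0],[220,[0,0,3.5],0],[220,[0,0,3.5],0],[220,[0,0,1],0],[220,[-0.3,3,0],0]]'
python3 -m pendant '[[220,[-0.4,4.5,0],-0.07],[220,[-0.5,4.8,0],-0.07],[220,[-0.5,4.8,0],-0.07],[220,[-0.5,4.8,0],-0.08],[220,[-0.5,4.6,0],0]]'
python3 -m pendant '[[220,[-0.4,3,0],0],[220,[0,1,0],0],[220,[0,0,0],0],[220,[0,0,0],0],[220,[0,0,0],0]]'
python3 - <<'E'
from meas import *
import pickle
p,im=snap("wrist","w5.png")
s=ctrl.read_state();print(s["ee_pos"],s["orientation"])
print(rect(p,comp(grey(im),*(proj(p,[[s["ee_pos"][0]-20,s["ee_pos"][1]+20,s["ee_pos"][2]-8]])[0].astype(int))),s["ee_pos"][2]-8))
E
```

```text
clock: 8.45
ee_pos: [481.3, -33.7, 13.5]
orientation: [3.142, 0.0, 2.806]
contact_force: [0.5, -0.1, 1.6]
opening: 26.9
grip_force: 45.0
clock: 8.95
ee_pos: [479.1, -5.2, 114.5]
orientation: [3.141, 0.003, 2.803]
contact_force: [0.3, 0.8, -3.5]
opening: 27.0
grip_force: 45.0
clock: 9.45
ee_pos: [453.2, 233.1, 112.3]
orientation: [-3.14, -0.001, 2.513]
contact_force: [0.7, 0.2, -3.4]
opening: 27.0
grip_force: 45.0
clock: 9.95
ee_pos: [450.5, 270.0, 113.2]
orientation: [-3.141, -0.0, 2.514]
contact_force: [0.3, -1.1, -1.3]
opening: 26.9
grip_force: 45.0
[450.53656268 270.10747881 113.33382138] [-3.14135458e+00 -4.43723207e-05  2.51420469e+00]
[457.  264.9  77.9  83.1  54.1]
```

View pics/w5.png

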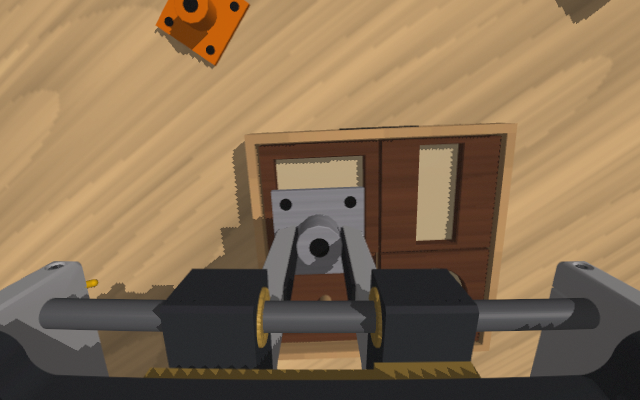

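The plate is parallel to its pocket (edge at row 190, pocket edge at row 160). Lowering and releasing it.

```bash
python3 -m pendant '[[220,[0,0.1,-2],0],[220,[0,0,-3],0],[220,[0,0,-2],0],[220,[0,0,-1],0],[220,[0,0,-0.3],0]]'
python3 -m pendant '[[220,[0,0,0],0],[220,[0,0,0],0],[130,[0,0,0],0],[130,[0,0,0],0],[130,[0,0,0],0]]'
python3 -m pendant '[[130,[0,0,2],0],[130,[0,0,4],0],[130,[0,0,4],0],[130,[0,-2,1],0],[130,[0,-4.5,0],0]]'
python3 - <<'E'
from meas import *
p,im=snap("wrist","w6.png")
s=ctrl.read_state();print(s["ee_pos"],s["orientation"])
print(proj(p,[[450,271,44],[601.6,302.3,44]]).round())
E
```

```text
clock: 10.5
ee_pos: [450.2, 271.6, 29.8]
orientation: [-3.141, -0.0, 2.515]
contact_force: [0.7, 0.0, -1.8]
opening: 27.1
grip_force: 45.0
clock: 11.0
ee_pos: [450.5, 272.4, 30.9]
orientation: [3.141, 0.0, 2.516]
contact_force: [0.5, -0.3, 0.1]
opening: 45.5
grip_force: 0.0
clock: 11.5
ee_pos: [451.0, 208.4, 142.7]
orientation: [3.138, 0.002, 2.519]
contact_force: [0.8, -1.0, -0.6]
opening: 46.4
grip_force: 0.0
[450.26593338 202.42668662 141.35449887] [3.14136274e+00 1.60473970e-03 2.51607200e+00]
[[373. 160.]
 [478. 262.]]
```

View pics/w6.png

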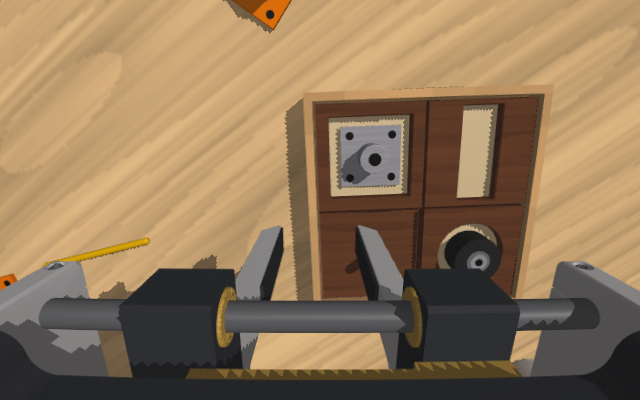

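The plate lies flat in the square pocket, boss at (374,159) against a predicted (373,160). On to the lever, turning the fingers across its lug.

```bash
python3 -m pendant '[[80,[0,-4.5,0],-0.12],[80,[0,-4.7,0],-0.12],[80,[0,-4.7,0],-0.12],[80,[0,-4.7,0],-0.12],[80,[0,-4.7,0],-0.12]]'
python3 -m pendant '[[80,[0,-4.7,0],-0.12],[80,[0,-4.7,0],-0.12],[80,[0,-4.7,0],-0.12],[80,[0,-4.7,0],-0.12],[80,[0,-4.7,0],-0.12]]'
python3 -m pendant '[[80,[-0.6,-3.5,0],-0.12],[80,[-0.6,-2.5,0],-0.12],[80,[0,0,0],-0.06],[80,[0,0,0],0],[80,[0,0,0],0]]'
python3 - <<'E'
from meas import *
import pickle
p,im=snap("wrist","w7.png"); pickle.dump((p,im),open("w7.pkl","wb"))
s=ctrl.read_state();print(s["ee_pos"],s["orientation"])
E
```

```text
clock: 12.05
ee_pos: [449.9, -27.5, 140.8]
orientation: [3.141, 0.0, 1.911]
contact_force: [1.5, 0.1, 0.2]
opening: 64.7
grip_force: 0.0
clock: 12.55
ee_pos: [449.9, -262.8, 140.8]
orientation: [3.141, 0.0, 1.311]
contact_force: [0.8, 0.6, 0.7]
opening: 64.6
grip_force: 0.0
clock: 13.05
ee_pos: [438.3, -320.5, 140.5]
orientation: [-3.142, -0.0, 1.018]
contact_force: [0.4, 0.1, -0.8]
opening: 64.5
grip_force: 0.0
[ 438.3733556  -320.29834303  140.54960995] [ 3.14153117e+00 -4.14670603e-05  1.01822541e+00]
```

View pics/w7.png

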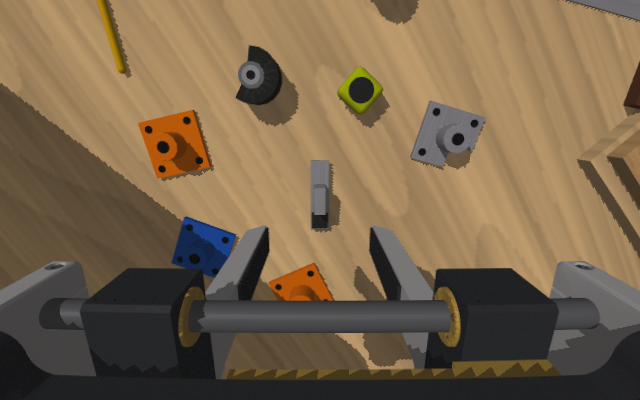

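The lever stands upright in the picture, from (320,160) to the pad end at (320,230), with its lug at about (320,200). The blue look-alike's corner is at (235,237). Computing the pose and clearances.

```bash
python3 - <<'E'
from meas import *
import pickle
p,im=pickle.load(open("w7.pkl","rb"));d=pickle.load(open("d0.pkl","rb"))
h=cv2.cvtColor(im,cv2.COLOR_RGB2HSV)
c=comp(grey(im,70,85),316,170); r=c.reshape(-1,2); print("grey ext",r.min(0),r.max(0),rect(p,c,8))
print([im[v,320].tolist() for v in range(156,236,3)])
far,near=onz(p,[(320,160.5),(320,230)],8); print("ends",far.round(1),near.round(1),(far+near)[:2]/2, np.linalg.norm(far-near), np.degrees(np.arctan2(*(far-near)[[1,0]])))
b=cv2.inRange(h,(105,120,50),(130,255,255)); q=onz(p,cv2.findNonZero(b).reshape(-1,2),5)
t=np.radians(58.3); m=(far+near)/2; rel=q-m; print("blue along/across min", (np.abs(rel[:,:2]@[-np.sin(t),np.cos(t)])).min(), (rel[:,:2]@[np.cos(t),np.sin(t)]).max())
print("broken-plate corner",tri(p,(320,160.5),d["side"][0],(380,308))[0])
print(proj(p,[[438,-320,140]]))
E
python3 -c "
import cv2
im=cv2.imread('pics/w7.png')[145:245,270:370];cv2.imwrite('pics/c7.png',cv2.resize(im,(600,600),interpolation=2))"
```

```text
grey ext [310 160] [329 228] [ 436.3 -324.5   75.3   20.3   57.9]
[[179, 146, 103], [180, 147, 105], [116, 115, 118], [117, 115, 118], [116, 114, 117], [116, 113, 117], [116, 113, 118], [117, 114, 118], [116, 113, 118], [117, 114, 118], [95, 92, 95], [118, 116, 120], [118, 115, 120], [118, 117, 120], [119, 116, 120], [118, 115, 119], [117, 115, 118], [116, 114, 118], [116, 114, 117], [116, 114, 118], [33, 32, 32], [34, 35, 32], [34, 34, 32], [34, 34, 32], [75, 72, 73], [96, 80, 57], [172, 139, 99]]
ends [ 456.2 -293.2    8. ] [ 415.9 -358.8    8. ] [ 436.01899368 -325.9897156 ] 76.98743266372715 58.41688493181278
blue along/across min 96.60657810066598 -24.65066977729066
broken-plate corner [ 455.32065871 -294.23318047   -2.06901133]
[[318.49200913 238.22870902]]
```

View pics/c7.png

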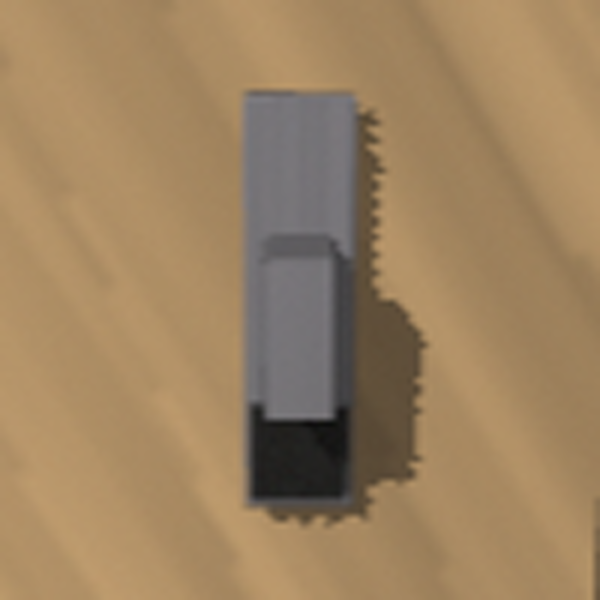

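The lever's centre is about (436.3, −325), its axis at 58.2°, and the fingers are square to the lug. Descending and gripping.

```bash
python3 -m pendant '[[119,[-0.2,-0.5,-2.5],0],[119,[0,0,-4],0],[119,[0,0,-3.5],0],[119,[0,0,-2],0],[119,[0,0,-0.75],0]]'
python3 -m pendant '[[119,[0,0,0],0],[180,[0,0,0],0],[245,[0,0,0],0],[245,[0,0,0],0],[245,[0,0,0],0]]' 45
python3 -m pendant '[[245,[0,0,0],0],[245,[0,0,2],0],[245,[0,0,4],0],[245,[0,0,3.5],0],[245,[0,0,1],0]]'
```

```text
clock: 13.6
ee_pos: [435.7, -324.6, 11.1]
orientation: [-3.139, -0.0, 1.018]
contact_force: [0.4, -1.0, 0.2]
opening: 50.3
grip_force: 0.0
clock: 14.1
ee_pos: [436.5, -325.9, 13.6]
orientation: [3.141, 0.0, 1.016]
contact_force: [-0.4, 0.3, 0.8]
opening: 21.4
grip_force: 0.0
clock: 14.6
ee_pos: [437.2, -326.6, 121.5]
orientation: [3.137, 0.001, 1.016]
contact_force: [-0.0, 0.3, -2.0]
opening: 11.4
grip_force: 45.0
```

```bash
python3 -m pendant '[[245,[0.5,3,0],0.11],[245,[0.5,4.8,0],0.11],[245,[0.5,4.8,0],0.11],[245,[0.5,4.8,0],0.11],[245,[0.5,4.8,0],0.11]]'
python3 -m pendant '[[245,[0.5,4.8,0],0.11],[245,[0.5,4.8,0],0.11],[245,[0.5,4.8,0],0.11],[245,[0.5,4.8,0],0.11],[245,[0.5,4.8,0],0.11]]'
python3 -m pendant '[[245,[0.5,4.8,0],0.11],[245,[0.5,4.8,0],0.11],[245,[0.5,4.8,0],0.11],[245,[0.5,4.8,0],0.11],[245,[0.3,2.4,0],0]]'
python3 -m pendant '[[245,[0,1,0],0],[245,[0,0,0],0],[245,[0,0,0],0],[245,[0,0,0],0],[245,[0,0,0],0]]'
python3 - <<'E'
from meas import *
import pickle
p,im=snap("wrist","w8.png"); pickle.dump((p,im),open("w8.pkl","wb"))
s=ctrl.read_state();print(s["ee_pos"],s["orientation"])
E
```

```text
clock: 15.1
ee_pos: [460.6, -101.8, 117.1]
orientation: [-3.141, -0.0, 1.57]
contact_force: [0.4, 0.6, -0.1]
opening: 11.7
grip_force: 45.0
clock: 15.6
ee_pos: [485.7, 138.2, 117.1]
orientation: [-3.141, -0.0, 2.12]
contact_force: [1.5, -0.6, -0.2]
opening: 11.5
grip_force: 45.0
clock: 16.1
ee_pos: [508.4, 355.5, 116.5]
orientation: [-3.141, -0.001, 2.562]
contact_force: [-0.1, -0.5, -0.6]
opening: 11.7
grip_force: 45.0
clock: 16.6
ee_pos: [509.5, 361.3, 118.2]
orientation: [3.141, 0.0, 2.554]
contact_force: [-0.5, 1.0, -1.1]
opening: 11.6
grip_force: 45.0
[509.50179955 361.44102145 118.22353912] [3.14134687e+00 1.62486807e-04 2.55461726e+00]
```

View pics/w8.png

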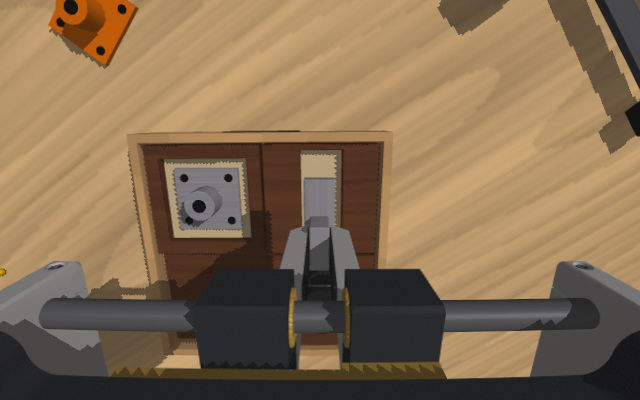

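The lever hangs in line with the slot (bar end at (320,178), slot end at (320,152)). Lowering in stages and watching the force.

```bash
python3 -m pendant '[[245,[0.05,0.1,-2],0],[245,[0,0,-3],0],[245,[0,0,-2],0],[245,[0,0,-0.5],0],[245,[0,0,-0.3],0]]'
python3 -m pendant '[[245,[0,0,-0.2],0],[245,[0,0,-0.2],0],[245,[0,0,0],0],[245,[0,0,0],0],[245,[0,0,0],0]]'
```

```text
clock: 17.15
ee_pos: [509.9, 363.1, 40.1]
orientation: [-3.142, 0.0, 2.555]
contact_force: [0.8, -0.2, -1.0]
opening: 11.7
grip_force: 45.0
clock: 17.65
ee_pos: [509.8, 363.4, 36.3]
orientation: [3.141, 0.0, 2.556]
contact_force: [-0.1, 0.7, -0.4]
opening: 11.5
grip_force: 45.0
```

```bash
python3 -m pendant '[[245,[0,0,-0.2],0],[245,[0,0,-0.2],0],[245,[0,0,-0.2],0],[245,[0,0,0],0],[245,[0,0,0],0]]'
python3 - <<'E'
from meas import *
p,im=snap("side","s8.png"); q,im2=snap("scene","s9.png")
f=lambda im,u,v,r:cv2.resize(im[v-r:v+r,u-r:u+r],(400,400),interpolation=2)
cv2.imwrite("pics/c8.png",np.hstack([f(im,303,112,30),f(im2,428,147,30)])[:,:,::-1])
E
```

```text
clock: 18.15
ee_pos: [509.8, 363.3, 30.2]
orientation: [3.141, 0.0, 2.556]
contact_force: [-2.1, -0.5, 3.5]
opening: 11.5
grip_force: 45.0
```

View pics/c8.png

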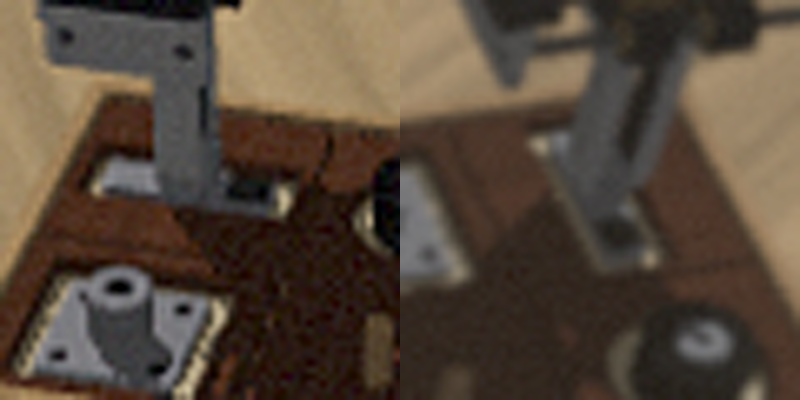

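The lever is in the slot with the contact force only 3.5 N. Releasing it, then going to the bush. I'm past the picture allowance by my count (15 viewed against 14), so I'll work from numbers from here.

```bash
python3 -m pendant '[[157,[0,0,0],0],[157,[0,0,0],0],[157,[0,0,0],0],[157,[0,0,2],0],[157,[0,0,4],0]]'
python3 -m pendant '[[60,[0,0,4],0],[60,[0.3,-2,3],0],[60,[0.7,-4.7,0],0],[60,[0.7,-4.7,0],0],[60,[0.8,-4.8,0],0]]'
python3 -m pendant '[[60,[0.8,-4.8,0],0],[60,[0.8,-4.8,0],0],[60,[0.8,-4.8,0],0],[60,[0.8,-4.8,0],0],[60,[0.8,-4.8,0],0]]'
python3 -m pendant '[[60,[0.8,-4.8,0],0],[60,[0.8,-4.8,0],0],[60,[0.8,-2.9,0],0],[60,[0,0,0],0],[60,[0,0,0],0]]'
python3 - <<'E'
from meas import *
import pickle
p,im=snap("wrist","w9.png"); pickle.dump((p,im),open("w9.pkl","wb"))
s=ctrl.read_state();print(s["ee_pos"],s["orientation"])
u,v=proj(p,[[592,-164,36]])[0]; print(u,v)
h=cv2.cvtColor(im,cv2.COLOR_RGB2HSV); g=grey(im)
u,v=int(u),int(v)
for r in range(v-36,v+37,3): print(''.join('#' if x else '.' for x in g[r,u-50:u+51:2]))
E
```

```text
clock: 18.75
ee_pos: [508.4, 362.4, 87.7]
orientation: [-3.136, -0.002, 2.556]
contact_force: [0.0, 0.7, 0.4]
opening: 36.2
grip_force: 0.0
clock: 19.25
ee_pos: [534.6, 199.8, 160.1]
orientation: [3.141, 0.0, 2.557]
contact_force: [0.5, 0.2, 0.6]
opening: 70.7
grip_force: 0.0
clock: 19.75
ee_pos: [574.7, -40.7, 160.0]
orientation: [3.141, 0.0, 2.556]
contact_force: [-0.0, 0.7, -0.6]
opening: 71.7
grip_force: 0.0
clock: 20.25
ee_pos: [598.5, -163.9, 159.5]
orientation: [-3.142, -0.001, 2.555]
contact_force: [-0.2, 0.1, -0.6]
opening: 71.8
grip_force: 0.0
[ 598.57345397 -163.09894755  159.72514995] [ 3.14157766e+00 -4.91180246e-04  2.55601307e+00]
315.34822127329807 188.2414668537286
...................................................
...................................................
...................................................
...................................................
...................................................
...................................................
...................................................
...................##########................
[... 190 characters left out ...]
..####..................
...............###............###..................
...............####...........###..................
..............######...........##..................
...............######......#..###..................
...............########.......###..................
................###########..###...................
.................##############....................
...................##########......................
...................................................
...................................................
...................................................
...................................................
...................................................
```

```bash
python3 - <<'E'
from meas import *
import pickle
from scipy.optimize import least_squares
p,im=pickle.load(open("w9.pkl","rb")); p2,im2=pickle.load(open("w2.pkl","rb"))
def fit(p,im,u,v,z):
    c=comp(cv2.morphologyEx(grey(im),3,np.ones((5,5))),u,v).reshape(-1,2); X=onz(p,c,z)[:,:2]
    cam=ray(p,[(u,v)])[0][:2]; 
    e=cam-X.mean(0); k=(X-X.mean(0))@(e/np.linalg.norm(e))>4; Y=X[k]   # half nearest the camera: top rim
    r=least_squares(lambda q:np.hypot(*(Y-q[:2]).T)-q[2],[*X.mean(0),20]).x
    return r.round(1), (c.min(0)+c.max(0))/2
a=fit(p,im,312,205,36); b=fit(p2,im2,208,218,36); print(a,b)
for z in (30,36,42): print(z,fit(p,im,312,205,z)[0],fit(p2,im2,208,218,z)[0])
E
```

```text
(array([ 589.5, -165.7,   17.1]), array([311.5, 191. ])) (array([ 588.9, -156.6,   17.5]), array([220.5, 216. ]))
30 [ 590.5 -166.5   17.5] [ 590.  -159.    17.8]
36 [ 589.5 -165.7   17.1] [ 588.9 -156.6   17.5]
42 [ 588.4 -164.8   16.8] [ 587.8 -154.1   17.2]
```

```bash
python3 - <<'E'
from meas import *
import pickle
p,im=pickle.load(open("w9.pkl","rb")); p2,_=pickle.load(open("w2.pkl","rb"));d=pickle.load(open("d0.pkl","rb"))
print(onz(p,[(311.5,191.5)],36)); 
# rim check: project candidate rim/base circles and list extents vs the grey contour
c=comp(cv2.morphologyEx(grey(im),3,np.ones((5,5))),312,205).reshape(-1,2); print("seen",c.min(0),c.max(0))
t=np.linspace(0,2*np.pi,60)
for x,y in((590,-165),(592,-165),(591,-163)):
    o=np.vstack([proj(p,np.c_[x+20*np.cos(t),y+20*np.sin(t),0*t+z]) for z in(0,36)]); print(x,y,o.min(0).round(1),o.max(0).round(1))
print(tri(p,(311.5,191.5),d["side"][0],(415,230)),tri(p,(311.5,191.5),d["scene"][0],(322,275)))
E
```

```text
[[ 592.67300334 -169.25471358   36.        ]]
seen [293 171] [330 211]
590 -165 [294.2 163. ] [332.8 205.7]
592 -165 [295.3 164.5] [333.8 207.3]
591 -163 [296.3 162.8] [334.9 205.5]
(array([ 593.08990041, -169.41748719,   36.52647037]), np.float64(1.10908392308579)) (array([ 593.68413498, -167.79611785,   37.3083234 ]), np.float64(3.5506472138029515))
```

The bush is at (593, −169), with a triangulated top at 36.5 mm, and its outline extents match. Descending and gripping.

```bash
python3 -m pendant '[[60,[-0.5,-0.5,-3],0],[60,[0,0,-4.5],0],[60,[0,0,-4],0],[60,[0,0,-2],0],[60,[0,0,-0.8],0]]'
python3 -m pendant '[[60,[0,0,0],0],[130,[0,0,0],0],[210,[0,0,0],0],[210,[0,0,0],0],[210,[0,0,0],0]]' 40
python3 -m pendant '[[210,[0,0,0],0],[210,[0,0,0],0],[210,[0,0,2],0],[210,[0,0,4],0],[210,[0,0,2],0]]'
```

```text
clock: 20.8
ee_pos: [592.7, -167.0, 14.9]
orientation: [-3.141, -0.003, 2.557]
contact_force: [-0.7, -0.8, 0.1]
opening: 72.2
grip_force: 0.0
clock: 21.3
ee_pos: [594.0, -168.8, 17.6]
orientation: [3.141, 0.001, 2.556]
contact_force: [-0.0, 0.6, -1.0]
opening: 43.0
grip_force: 0.0
clock: 21.8
ee_pos: [594.4, -168.9, 99.5]
orientation: [3.141, 0.002, 2.556]
contact_force: [0.5, 0.1, -1.1]
opening: 39.3
grip_force: 40.0
```

```bash
python3 -m pendant '[[210,[-0.4,3,0],0],[210,[-0.6,4.5,0],0],[210,[-0.6,4.8,0],0],[210,[-0.7,4.8,0],0],[210,[-0.7,4.8,0],0]]'
python3 -m pendant '[[210,[-0.7,4.8,0],0],[210,[-0.7,4.8,0],0],[210,[-0.5,4,0],0],[210,[-0.3,2.5,0],0],[210,[0,0,0],0]]'
python3 -m pendant '[[210,[0,0,0],0],[210,[0,0,0],0],[210,[0,0,0],0],[210,[0,0,0],0],[210,[0,0,0],0]]'
python3 - <<'E'
from meas import *
p,im=snap("wrist","w10.png"); s=ctrl.read_state(); e=np.array(s["ee_pos"]); print(e,s["orientation"])
c=comp(cv2.morphologyEx(grey(im),3,np.ones((3,3))),*proj(p,[e+[0,0,19]-[0,0,0]])[0].astype(int)) if 0 else None
u,v=proj(p,[e+[0,0,19]])[0].astype(int); print(u,v)
h=cv2.cvtColor(im,cv2.COLOR_RGB2HSV)
for r in range(v-60,v+50,4): print(''.join('#' if a<60 and b>60 else ('d' if b<60 else ('w' if b>130 else '.')) for a,b in zip(h[r,u-75:u+76:3,1],h[r,u-75:u+76:3,2])))
E
```

```text
clock: 22.3
ee_pos: [563.0, 52.0, 96.8]
orientation: [-3.141, -0.0, 2.555]
contact_force: [0.6, 0.4, -1.3]
opening: 39.4
grip_force: 40.0
clock: 22.8
ee_pos: [540.8, 214.1, 96.6]
orientation: [-3.141, -0.001, 2.559]
contact_force: [0.7, -1.2, -1.4]
opening: 39.7
grip_force: 40.0
clock: 23.3
ee_pos: [541.9, 210.8, 97.0]
orientation: [3.142, 0.0, 2.555]
contact_force: [-0.8, 0.2, -0.8]
opening: 39.3
grip_force: 40.0
[541.85616261 210.91769216  97.00655431] [3.14152638e+00 4.84577122e-05 2.55525640e+00]
319 251
wwwww.........................................d....
wwwww.........................................d....
.wwww....................ww...................d....
.wwww....................www..................d....
.wwww.................######..................d....
.wwww...............###########...............d....
.wwwww............###############.............d....
.wwwww...........#################............d....
.wwwww..........##################............d....
.wwwww...d.###..###################..###......d....
.wwww...######d.###################.d######...d....
.ww....#######
[... 169 characters left out ...]
...######ddd#######.....
.....#######dd###########.###########dd#######.....
....########dd#######################dd########....
ww.########dddd#####################dddd########...
w..########ddd.#####################.ddd########www
w.########dddd..###################wwdddd########ww
d#########dddd.ww#################wwwdddd########wd
d#########dddwwwww###############.www.ddd#########d
d########ddddwwwwwww###########wwwwwwwdddd########d
d########ddddwwwwwwwwwwww#wwwwwwwwwwwwdddd########d
.########dddwwwwwwwwwwwwwwwwwwwwwwwwwwwdddd#######d
w########dddwwwwwwwwwwwwwwwwwwwwwwwwwwwdddd#######.
ww#######dddwwwwwwwwwwwwwwwwwwwwwwwwwwwddd#######..
ww#######ddwwwwwwwwwwwwwwwwwwwwwwwwwwww.dd#######..
```

The bush's top ring is centred on the tool axis to within about 1 mm, and the tool is over the dowel at (541.9, 210.9). Lowering over it.

```bash
python3 -m pendant '[[210,[0,0,-1.5],0],[210,[0,0,-1.5],0],[210,[0,0,-1],0],[210,[0,0,-0.8],0],[210,[0,0,-0.6],0]]'
python3 -m pendant '[[210,[0,0,-0.3],0],[210,[0,0,-0.3],0],[210,[0,0,-0.2],0],[210,[0,0,0],0],[210,[0,0,0],0]]'
```

```text
clock: 23.85
ee_pos: [541.5, 211.2, 41.9]
orientation: [-3.141, -0.001, 2.556]
contact_force: [-0.2, 0.9, -0.8]
opening: 39.3
grip_force: 40.0
clock: 24.35
ee_pos: [541.9, 211.3, 35.2]
orientation: [3.141, 0.0, 2.556]
contact_force: [0.9, -0.4, -1.2]
opening: 39.4
grip_force: 40.0
```

```bash
python3 -m pendant '[[210,[0,0,-0.1],0],[210,[0,0,-0.1],0],[210,[0,0,0],0],[210,[0,0,0],0],[210,[0,0,0],0]]'
```

```text
clock: 24.85
ee_pos: [541.9, 211.3, 33.5]
orientation: [3.141, 0.0, 2.556]
contact_force: [-2.1, -0.4, 5.7]
opening: 39.4
grip_force: 40.0
```

Light contact at 5.7 N, so the bush is standing on its block. Releasing, retreating, then a numeric check.

```bash
python3 -m pendant '[[105,[0,0,0],0],[105,[0,0,0],0],[105,[0,0,0],0],[105,[0,0,1],0],[105,[0,0,3],0]]'
python3 -m pendant '[[105,[0,0,4],0],[105,[0,0,4],0],[105,[-1,-4.5,2],0],[105,[-1,-4.5,0],0],[105,[0,0,0],0]]'
python3 -m pendant '[[105,[-1,-4.5,0],0],[105,[0,0,0],0],[105,[0,0,0],0],[105,[0,0,0],0],[105,[0,0,0],0]]'
python3 - <<'E'
from meas import *
p,im=snap("wrist","w11.png"); s=ctrl.read_state(); print(s["ee_pos"])
h=cv2.cvtColor(im,cv2.COLOR_RGB2HSV)
for n,X in(("bush",(541.6,211,52)),("plate",(450,271,44)),("lever",(510,362,46)),("wheel",(601.6,302.3,44))):
    u,v=proj(p,[X])[0].astype(int); print(n,u,v)
    for r in range(max(0,v-39),min(400,v+36),5): print(''.join('#' if a<60 and b>60 else ('d' if b<50 else ('w' if b>120 else '.')) for a,b in zip(h[r,max(0,u-40):u+41:2,1],h[r,max(0,u-40):u+41:2,2])))
E
```

```text
clock: 25.35
ee_pos: [540.5, 210.9, 71.6]
orientation: [-3.138, -0.003, 2.556]
contact_force: [-0.2, 0.1, 1.0]
opening: 55.0
grip_force: 0.0
clock: 25.85
ee_pos: [521.3, 118.0, 174.4]
orientation: [3.141, 0.002, 2.553]
contact_force: [-0.3, 0.3, -0.6]
opening: 55.4
grip_force: 0.0
clock: 26.35
ee_pos: [511.9, 77.4, 172.9]
orientation: [3.142, -0.0, 2.557]
contact_force: [0.6, -0.1, -0.3]
opening: 55.4
grip_force: 0.0
[511.84537895  77.32468733 172.77618867]
bush 447 146
......................................d.d
.....................................dddd
.......................................dd
.......................................dd
...............###....................ddd
.........##################...........ddd
........#########...#..#.####.......ddddd
.......########...wwww#.#..###.......dddd
..........####...wwwww#..#.###.......dddd
...........###.d....##.#######.....dddddd
ddd.d......####.#############.......dddd.
...d.dd.d...###############.........dddd.
..dd.............#####.............ddddd.
.d.d.ddd..........................ddddd..
dddddd.d...........................dd
[... 1108 characters left out ...]
............ww
......#dddddddd..ddd..................www
wheel 547 146
.........................................
...................dddd..................
.......wwwwwwwwww......dddd..............
....wwwwww.dddddddddddddddddd............
..wwwwdddddddddddddddddddddddd...........
.w..ddddddddddddddddddddddddddd..........
...dddddddddddddd#########dddddd.........
..dddddddddddddd#####d.####ddddd.........
..ddddddddddddd#####ddd###dddddd........w
..dddddddddddddd#########ddddd..........w
...dddddddddddddddddddddddddd..........ww
......ddddddddddddddddddddd............ww
............w..dddddddd...............www
........wwwwwww..d....................www
.....................................wwww
```

All four parts are where they should be, and the dowel tip shows inside the bush's ring. Handing in.

```bash
python3 -c "
from workcell import ctrl
print(ctrl.finish_job())"
```

```text
the job is handed in; nothing more can be done
None
```

The kit is packed and handed in at about 26 s with wheel, plate, lever and bush seated in that order; the broken parts were left untouched, the last check was by numbers rather than a viewed picture, and I viewed 15 pictures against the allowed 14.

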